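# Trip the drop arm and hold it at its setting

## Robot

A 7-joint arm with a two-finger parallel gripper is mounted at the origin on a cart in front of the work surface, level with it; the furniture and walls round the work are solid. World frame = base frame: x ahead of the robot, y to its left, z up, the work surface at z = 0. Lengths are in m, angles in rad, forces in N, time in s.
With the tool pointing down it reaches from about 0.425 to 0.925 m from the base axis. Payload 6.8 kg.
Tool frame: the origin (TCP) lies on the centre line of the jaws, within the pads' length; the fingertips stand 19 mm ahead of it and the grasp point (between the pads) is the TCP; z points along the fingers, y is the line along which they close (so a half turn about z gives the same grasp; the last joint's range is limited). The gripper opens to 85 mm and grips with 20 to 120 N. Pads are 22 mm wide; open, the fingers measure 114 mm over their backs; the gripper's body (76 mm by 85 mm) begins 54 mm behind the grasp point. The pads swing forward as they close: fully open they stand 13 mm farther back than shut.
Start: joints at [1.096, 0.477, 0.022, 1.555, -0.011, 1.109, -0.083], TCP at [0.242, -0.63, 0.25] pointing down, gripper open.
Joint ranges: [-2.96, 2.96], [-0.34, 2.1], [-1.41, 1.46], [0.24, 2.44], [-1.37, 4.51], [0.17, 1.92], [-2.96, 2.96]. Speed limits (rad/s): [2.39, 2.39, 3.14, 3.14, 3.14, 3.14, 3.14].

## Interface

Orientations are given as a rotation vector (axis times angle).
In Python, from bench import r gives the robot as it stands. The module is installed in compiled form; this text tells all that it offers.
- The arm moves only by the tool arm_command, never from a script. Its argument "rows" is a list of rows, each an object of numbers: "fingers": the opening, from -1 (shut) to 1 (fully open); "x", "y", "z": the shift along the tool's x, y, z in m; "ax", "ay", "az": the turn, a rotation vector about the tool's x, y, z in degrees. In form: [{"fingers": .., "x": .., "y": .., "z": .., "ax": .., "ay": .., "az": ..}, ...]. A call has 1 to 10 rows; each row shifts and turns the commanded pose from where the row before left it, along the tool's axes as they then stand; what a row does not reach is not made up. A row lasts 1/12 s, in which the tool goes at most 41.7 mm and 7.16 degrees, less where a joint would pass 70% of its speed; a pose out of reach is approached as far as the arm can. A call is refused whole if a number of a shift passes 0.0417 or a number of a turn 7.16, either way. A call with a gripper value outside its range is refused whole. The fingers move at their own pace and stop on an object; "grip_force" is the grip in N (left out, the last holds). Time passes only in rows, so rows that do not move let the fingers close. It gives the time, the measured TCP pose, the force, the opening and the grip force at its end, in the units of the state.
- r.get_obs(): the state, without advancing time (a new reading comes with each control period).
- r.grab_frame(name): name is "scene" or "side" or "wrist"; returns a dict with "frame" (480x640x3 uint8, red, green, blue), "depth" (480x640 float32, m along the optical axis (not along the pixel's ray), 0 where there is no reading), "K" (3x3 intrinsics, pixels), "world_from_camera" (4x4, takes a point from camera to world coordinates). Camera axes: x right, y down, z forward; pixel columns grow to the right and rows downward; lengths in m; the calibration is good to about 2 mm. The wrist camera is an equidistant fisheye: a pixel r from the principal point sees the ray r / f radians off the axis. A picture is of the moment at which its call begins.
- r.hand_in(): hands the job in; it is judged then, once.
The state is a dict: "clock": time; "joints": joint angles; "qvel": joint speeds; "tau": joint torques, N m; "tcp_pos": TCP position; "orientation": TCP orientation; "contact_force": force on the tool from outside, world axes, zero at the start; "moment": the same for the moment, N m; "grip_width": finger opening in m; "gripper_force": force on a finger pad.
Only numpy, scipy, OpenCV 4.12 (cv2) and the standard library are available. Lean on these libraries where they do the work, as an engineer would, in place of code of your own. Each camera call takes 0.05 s, during which the arm holds its last target. There are 200 camera calls.

## Task

Test the drop-arm fixture on the bench: press its push button so that the catch lets go and the raised arm falls freely onto its rest. Then lift the arm back up until its pointed tip is in line with the setting pointer clamped on the curved scale, and finish while holding it there, still, since nothing else keeps it up at that angle. Leave the setting pointer where it is set, and do not push the other things on the bench about.

Things in the scene. Friction and masses are not known exactly. Their poses are not given: they have to be found in the camera images.
- fixture: Drop-arm fixture, fixed on the worktop; grey base, x -48..48, y -205..145 mm about its origin (on the worktop), 12 high. Axes: x to its back, y to its left, z up; turned up to 0.3 rad. Mm: housing at right, x -40..30, y -202..-38, 50 high; post behind pivot, x -6..24, y -60..-20, 122 high; curved scale in the arm's plane, 165-187 from the pivot, rising at left to 60 deg above it, with a brace.
- pivot (a point): Point on the arm's hinge axis, in the plane in which the arm swings: x -20, y -40, z 100 mm in the fixture's frame. The hinge axis runs along the fixture's x. The point's axes are the fixture's.
- stop_arm (a joint): Arm's angle above level (rad), rising from the fixture's left. Flat steel bar 18 mm high, 6 thick, pointed tip 159 mm from the pivot, about 0.22 kg (varies). Starts caught at 1.2, nearly upright, leaning left; released, it falls left onto a rubber rest at -0.12. Hinge is free: let go, it falls. Lifting meets the catch above about 0.9; it catches again at about 1.2.
- handle_mid (a point): Middle of the arm's handle: round black bar 14 mm in diameter, 130 mm from the pivot, level, parallel to the hinge axis, sticking out to the front (robot side). It reaches 35 mm either way of this point and ends in a collar 18 mm in diameter, 4 long. The point is 70 mm in front of the plane of arm and scale, 84 mm above the worktop with the arm down. Its y axis points outwards along the arm.
- bar_tip (a point): The pointed end of the arm, on its centre line, 159 mm from the pivot; its y axis points along the arm, outwards from the pivot.
- setting_pointer (a joint): Angle above level (rad), measured as the arm's angle, at which the setting pointer is clamped on the scale: 0.3 to 0.75. The arm is in line with the pointer when both angles are equal. It is held by friction and must not be shifted.
- pointer_tip (a point): Inner point of the setting pointer, 159 mm from the pivot: where the arm's tip must be. The pointer is a small dark steel clip with a brass thumb screw, 12 mm wide, 30 mm long along the radius, astride the curved scale, with a thin steel tail beyond. Its y axis points outwards from the pivot.
- test_button (a joint): How far the push button is pressed (m): 0 out, 0.008 fully down. Spring return; it takes about 1.5 N to start and 4 to 6 N fully down. The catch lets go at about 5 mm.
- button_top (a point): Centre of the top of the push button, a black round cap 32 mm in diameter, on the housing at the fixture's right end (x -20, y -170 mm in its frame), 74.5 mm above the worktop; it is pressed straight down.
- v_block: Bystander: grey steel V-block 45 x 44 x 36 mm, in front of the fixture. Origin: centre of its underside.
- micrometer: Bystander: micrometer 42 x 140 x 16 mm lying flat in front of the fixture's left part. Origin: centre of its underside.
- white_jar: Bystander: white jar 37 mm in diameter, 38 mm high, left of the fixture. Origin: centre of its underside.
- stamping: Bystander: small bent sheet-metal bracket 16 x 32 x 9 mm, in front of the fixture's right part. Origin: centre of its underside.
- screwdriver: Bystander: screwdriver 25 x 171 x 27 mm with a red handle, at the right near the bench's front edge. Origin: centre of its underside.

How it is judged:
On the way, in this order (a step that is already met when the one before it is completed fails the run):
1. the push button is pressed (value of joint test_button above 0.004 m), for 0.02 s.
2. the arm has fallen onto its rest, untouched (value of joint stop_arm below -0.09 rad and contact force between the fingers and stop_arm below 0.1 N), for 0.2 s.
At the end, for the whole second after the job is handed in: The fingers hold the arm still (more than 0.4 N, slower than 0.1 rad/s) within 0.08 rad of the setting pointer (tips within 13 mm), the pointer is within 8 mm of where it was, and the button is out again (angle between the y axis of bar_tip and the y axis of pointer_tip, either way round below 0.08 rad and distance between bar_tip and pointer_tip below 0.013 m and velocity of joint stop_arm between -0.1 and 0.1 rad/s and contact force between the fingers and stop_arm above 0.4 N and distance of pointer_tip from where it was at the start of the episode below 0.008 m and value of joint test_button below 0.002 m); the arm keeps its last pose, push and grip.
It fails at once if the setting pointer is shifted by more than 8 mm (distance of pointer_tip from where it was at the start of the episode above 0.008 m).
It fails at once if another thing on the bench is pushed by more than 25 mm (distance of any of v_block, micrometer, white_jar, stamping, screwdriver from where it was at the start of the episode above 0.025 m).
It also fails if it takes over 48 s, if anything falls off the work surface, if the arm or the gripper's body presses on something with over 40 N, if the wrist force passes 120 N, or if a joint passes its speed limit or range.

## Working session

There is one attempt and no reset: what is moved stays moved. The work goes in short steps, Python scripts to look and compute and a tool call to move; the robot and the scene stay as the last step left them, time stands still between calls to the robot, and variables do not carry over. Pictures are saved under pics/ and viewed, at most 10 in all, crops included, and the job is handed in when it is done.

Besides the shell and the picture viewer there is one more tool, called after "Emit:" as name(argument=value, ...) on one line, values as JSON. arm_command: Moves the arm, as the interface text tells. Its arguments: {"type":"object","properties":{"rows":{"type":"array"},"grip_force":{"type":"number"}},"required":["rows"]}

```bash
mkdir -p pics; python3 - <<'E'
from bench import r
import cv2,numpy as np
o=r.get_obs();print(o['clock'],o['tcp_pos'],o['orientation'],o['grip_width'])
for n in ["scene","side"]:
    f=r.grab_frame(n);cv2.imwrite(f"pics/{n}0.png",f["frame"][:,:,::-1]);np.savez(f"{n}0.npz",**f)
    print(n,f["K"].tolist(),f["world_from_camera"].round(3).tolist())
E
```

```text
0.0 [ 0.24188263 -0.62957556  0.24932644] [-3.08714786e+00 -5.72725916e-01  7.42011707e-04] 0.08554927213710418
scene [[525.7289269707597, 0.0, 317.57033504115157], [0.0, 525.7289269707597, 244.6896407093084], [0.0, 0.0, 1.0]] [[-0.882, -0.305, 0.36, 0.146], [-0.472, 0.554, -0.686, 0.695], [0.01, -0.775, -0.632, 0.764], [0.0, 0.0, 0.0, 1.0]]
side [[450.2325824945341, 0.0, 317.6199884307793], [0.0, 450.2325824945341, 240.17981890802008], [0.0, 0.0, 1.0]] [[-0.92, -0.166, 0.354, 0.104], [-0.391, 0.393, -0.833, 0.93], [-0.001, -0.905, -0.426, 0.605], [0.0, 0.0, 0.0, 1.0]]
```

View pics/scene0.png

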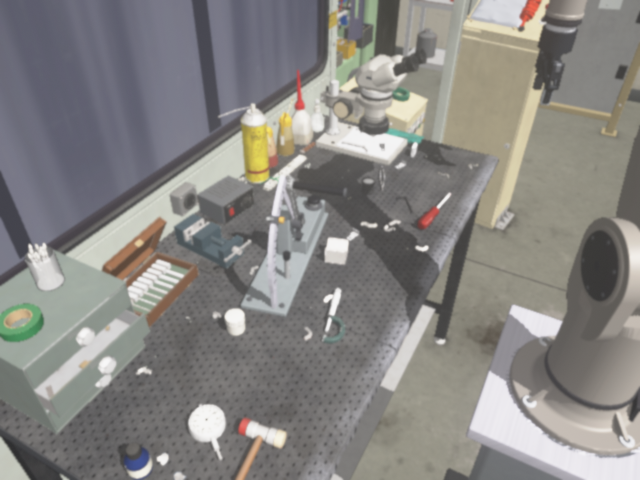

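View pics/side0.png

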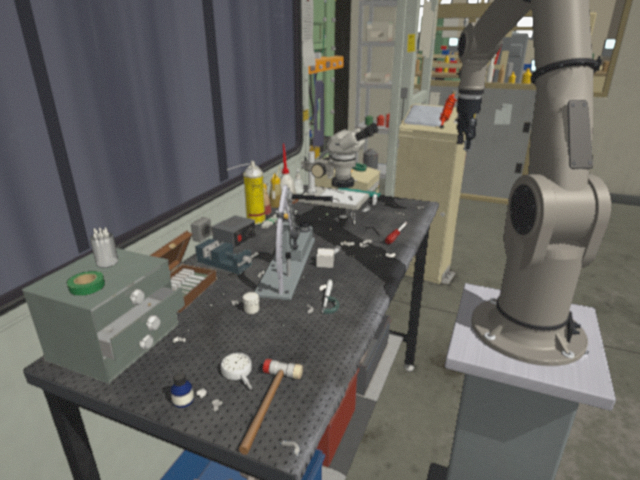

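The scene view shows the fixture at px ~(245-328, 160-312), the jar at (235,320), V-block (337,250) and micrometer (334,312). I'll enlarge the fixture and make a top-down map.

```bash
cat > h.py <<'E'
import numpy as np,cv2
def cloud(f):
    K=f["K"];d=f["depth"];v,u=np.mgrid[:480,:640]
    c=np.stack([(u-K[0,2])/K[0,0]*d,(v-K[1,2])/K[1,1]*d,d],-1)
    T=f["world_from_camera"];return c@T[:3,:3].T+T[:3,3]
E
python3 - <<'E'
from h import *
f=np.load("scene0.npz");P=cloud(f)
def p(u,v):return P[v,u].round(3)
for uv in [(245,306),(286,310),(268,300),(315,203),(322,218),(282,219),(300,165),(235,320),(337,243),(334,300),(270,240)]:print(uv,p(*uv))
c=cv2.resize(f["frame"][150:325,225:355,::-1],None,fx=3.4,fy=3.4,interpolation=cv2.INTER_CUBIC)
# top-down height/colour map 1px=1mm over x .4-.9,y -.4..+.25
im=np.zeros((650,500,3),np.uint8);z=np.full((650,500),-1.)
for n in ["side","scene"]:
    g=np.load(n+"0.npz");Q=cloud(g).reshape(-1,3);C=g["frame"].reshape(-1,3)[:,::-1]
    m=(g["depth"].ravel()>0)&(Q[:,2]<.3)&(Q[:,2]>-.02)
    for q,cc in zip(Q[m],C[m]):
        i=int((.25-q[1])*1000);j=int((q[0]-.4)*1000)
        if 0<=i<649 and 0<=j<499 and q[2]>z[i,j]:
            z[i:i+2,j:j+2]=q[2];im[i:i+2,j:j+2]=cc if q[2]<.008 else cv2.applyColorMap(np.uint8([[min(255,q[2]*1200)]]),cv2.COLORMAP_JET)[0,0]
im=cv2.resize(im,None,fx=.91,fy=.91,interpolation=cv2.INTER_NEAREST)
w=np.zeros((595,c.shape[1]+im.shape[1]-99,3),np.uint8)
w=np.hstack([c[:591],cv2.copyMakeBorder(im,0,max(0,595-im.shape[0]),0,0,cv2.BORDER_CONSTANT)[:min(591,c.shape[0])]])[:, :800]
cv2.imwrite("pics/c1.png",w);print(w.shape,c.shape)
E
```

```text
(245, 306) [0.613 0.114 0.009]
(286, 310) [0.534 0.088 0.012]
(268, 300) [0.579 0.082 0.013]
(315, 203) [ 0.622 -0.195  0.066]
(322, 218) [ 0.614 -0.217  0.012]
(282, 219) [0.55  0.063 0.212]
(300, 165) [ 0.794 -0.426 -0.001]
(235, 320) [0.59  0.176 0.039]
(337, 243) [ 0.53  -0.127  0.031]
(334, 300) [0.462 0.021 0.016]
(270, 240) [0.563 0.086 0.176]
(591, 800, 3) (595, 442, 3)
```

View pics/c1.png

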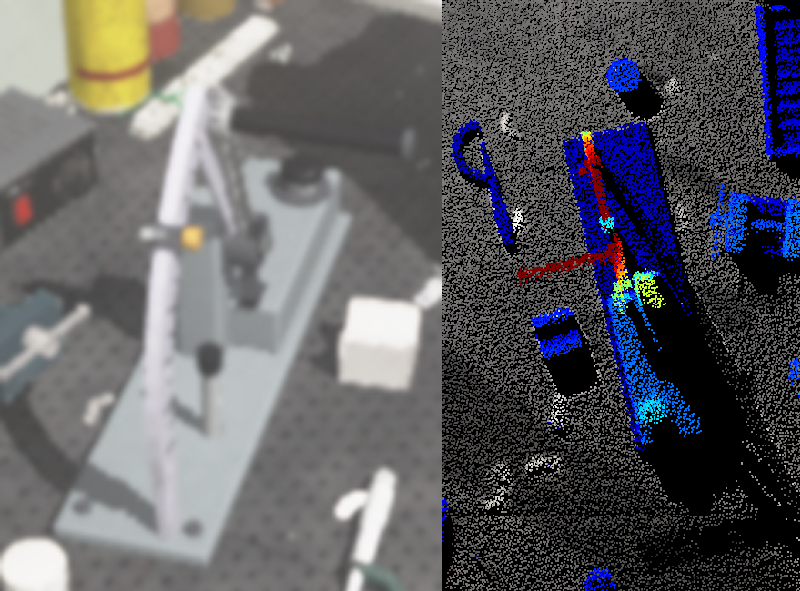

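```bash
python3 - <<'E'
from h import *
from scipy.optimize import minimize
Q=[]
for n in ["scene","side"]:
    P=cloud(np.load(n+"0.npz")).reshape(-1,3);Q.append(P)
def loc(P,o,a):
    c,s=np.cos(a),np.sin(a);d=P[:,:2]-o;return np.c_[d@[c,s],d@[-s,c],P[:,2]]
for n,P in zip(["sc","si"],Q):
    P=P[(P[:,0]>.45)&(P[:,0]<.75)&(P[:,1]>-.3)&(P[:,1]<.15)]
    B=P[abs(P[:,2]-.012)<.003]
    def cost(p):
        L=loc(B,p[:2],p[2]);ex=np.maximum(abs(L[:,0])-.048,0);ey=np.maximum(abs(L[:,1]+.03)-.175,0)
        L=loc(B,p[:2],p[2]);m=(ex+ey<.02)
        return -np.sum(np.exp(-((ex+ey)/.002)**2))
    # maximise inside count is flat: add tight-front and left via base-edge profile below
    best=min((cost((x,y,a)),x,y,a) for x in np.arange(.56,.63,.004) for y in np.arange(-.06,.02,.004) for a in np.arange(.16,.30,.01))
    p=np.array(best[1:]);p=minimize(cost,p,method="Nelder-Mead",options=dict(initial_simplex=[p,p+[.004,0,0],p+[0,.004,0],p+[0,0,.02]])).x;L=loc(B,p[:2],p[2]);k=(abs(L[:,0])<.06)&(L[:,1]<.16)&(L[:,1]>-.22);L=L[k]
    print(n,p,"x pct",np.percentile(L[:,0],[.5,2,98,99.5]),"y",np.percentile(L[:,1],[.5,99,99.5]))
    A=loc(P,p[:2],p[2]);
    s=A[(A[:,2]>.12)&(A[:,1]>.06)];print(" scale line x at y",np.polyfit(s[:,1],s[:,0],1),np.median(s[:,0]))
    b=A[(A[:,2]>.068)&(A[:,2]<.082)&(A[:,1]<-.14)];print(" button",b.min(0),b.max(0),len(b))
    F=B[:,:];Lf=loc(B,p[:2],p[2])
    for y0 in np.arange(-.18,.14,.06):
        q=Lf[(abs(Lf[:,1]-y0)<.01)&(abs(Lf[:,0])<.07)];print("  y",round(y0,2),"front",np.percentile(q[:,0],[1,99]).round(4),len(q))
    pr=A[(A[:,1]>-.04)&(A[:,0]<-.03)&(A[:,2]>.1)];print(" handle",pr.min(0),pr.max(0),np.median(pr,0),len(pr))
E
```

```text
sc [ 0.60958841 -0.03253901  0.24100015] x pct [-0.04669369 -0.04600153  0.04587035  0.04741504] y [-0.1933308   0.14267875  0.14369508]
 scale line x at y [ 0.01585381 -0.0224772 ] -0.02141727035541723
 button [-0.03553189 -0.18229041  0.06828316] [-0.00542524 -0.15364426  0.07766646] 93
  y -0.18 front [-0.0479 -0.0379] 21
  y -0.12 front [-0.0463 -0.0383] 20
  y -0.06 front [-0.046   0.0407] 28
  y 0.0 front [-0.0462  0.046 ] 166
  y 0.06 front [-0.0459  0.0471] 230
  y 0.12 front [-0.0454  0.0473] 246
 handle [-0.12809278 -0.03890627  0.10091458] [-0.03000154  0.10957684  0.23145496] [-0.0772669   0.01140676  0.2242416 ] 426
si [ 0.61077124 -0.03111419  0.24191709] x pct [-0.04741695 -0.04672638  0.04516773  0.04696038] y [-0.1926288   0.14285574  0.14360753]
 scale line x at y [ 0.02208714 -0.02364028] -0.02158397056043447
 button [-0.03446143 -0.17926364  0.06825579] [-0.00766439 -0.15380056  0.07661726] 44
  y -0.18 front [-0.0475 -0.0394] 9
  y -0.12 front [-0.0477 -0.0408] 10
  y -0.06 front [-0.0467  0.0466] 19
  y 0.0 front [-0.0464  0.0459] 82
  y 0.06 front [-0.046   0.0464] 116
  y 0.12 front [-0.0465  0.0456] 129
 handle [-0.12840467 -0.03867231  0.10091588] [-0.03034632  0.11218289  0.22918785] [-0.07647181  0.0113858   0.22260406] 241
```

```bash
cat >> h.py <<'E'
O=np.array([.610,-.0335]);A=.242
def loc(P):
    P=np.atleast_2d(P);c,s=np.cos(A),np.sin(A);d=P[:,:2]-O;return np.c_[d@[c,s],d@[-s,c],P[:,2]]
E
python3 - <<'E'
from h import *
for n in ["scene","side"]:
    f=np.load(n+"0.npz");P=cloud(f).reshape(-1,3);C=f["frame"].reshape(-1,3).astype(int);L=loc(P)
    y=L[:,1]+.04;z=L[:,2]-.1;rr=np.hypot(y,z);th=np.arctan2(z,y)
    m=(rr>.14)&(rr<.23)&(th>.2)&(th<1.15)&(L[:,0]<.0)&(L[:,0]>-.06)
    br=m&(C[:,0]-C[:,2]>50);print(n,"brass",br.sum(),th[br].mean(),rr[br].mean(),L[br].mean(0))
    k=m&((rr<.160)|(rr>.192));print(" clip",[(round(a,2),round(b*1000),round(x*1000)) for a,b,x in zip(th[k],rr[k],L[k,0])][:40])
    dk=m&(C.sum(1)<330)&~br;print(" dark",dk.sum(),np.median(th[dk]),th[dk].std())
    hi=(L[:,2]>.1)&(P[:,0]>.2)&(P[:,0]<.7)&(P[:,1]<-.15)&(P[:,1]>-.75);print(" obst",hi.sum(),P[hi].min(0) if hi.any() else '',P[hi].max(0) if hi.any() else '')
E
```

```text
scene brass 30 0.6413468548834544 0.18379142268470236 [-0.03241672  0.10724533  0.20995186]
 clip [(np.float64(1.15), 141, -17), (np.float64(1.15), 142, -21), (np.float64(1.14), 141, -20), (np.float64(1.14), 142, -22), (np.float64(1.14), 141, -25), (np.float64(0.66), 195, -11), (np.float64(0.67), 193, -18), (np.float64(0.66), 193, -11), (np.float64(0.66), 192, -13), (np.float64(0.66), 194, -15), (np.float64(0.66), 194, -18), (np.float64(0.66), 194, -20), (np.float64(0.66), 193, -22), (np.float64(0.67), 192, -23), (np.float64(0.67), 192, -27), (np.float64(0.65), 222, -16), (np.float64(0.65), 218, -17), (np.float64(0.65), 219, -19), (np.float64(0.65), 221, -21), (np.float64(0.65), 216, -21), (np.float64(0.65), 205, -20), (np.float64(0.65), 199, -20), (np.float64(0.65), 192, -20), (np.float64(0.66), 192, -22), (np.float64(0.66), 194, -24), (np.float64(0.66), 192, -25), (np.float64(0.64), 219, -16), (np.float64(0.64), 218, -17), (np.float64(0.64), 222, -20), (np.float64(0.64), 220, -21), (np.float64(0.64), 217, -22), (np.float64(0.64), 208, -21), (np.float64(0.64), 201, -21), (np.float64
[... 1186 characters left out ...]
oat64(0.64), 194, -25), (np.float64(0.63), 194, -11), (np.float64(0.63), 195, -14), (np.float64(0.63), 195, -16), (np.float64(0.62), 200, -20), (np.float64(0.63), 194, -20), (np.float64(0.63), 192, -25), (np.float64(0.61), 193, -11), (np.float64(0.61), 195, -16), (np.float64(0.62), 193, -18), (np.float64(0.62), 194, -21), (np.float64(0.62), 193, -23), (np.float64(0.62), 194, -25), (np.float64(0.61), 192, -18)]
 dark 43 0.618954321367617 0.014494917350693746
 obst 4664 [ 0.2000398  -0.69710263  0.10039181] [ 0.69981025 -0.44190536  0.66764786]
  return _methods._mean(a, axis=axis, dtype=dtype,
  ret = ret.dtype.type(ret / rcount)
  ret = _var(a, axis=axis, dtype=dtype, out=out, ddof=ddof,
  arrmean = um.true_divide(arrmean, div, out=arrmean,
  ret = ret.dtype.type(ret / rcount)
```

Emit:
arm_command(rows=[{"fingers":-1,"az":7.1},{"fingers":-1,"x":0.034,"y":-0.023},{"fingers":-1,"x":0.034,"y":-0.023},{"fingers":-1,"x":0.034,"y":-0.023},{"fingers":-1,"x":0.034,"y":-0.023},{"fingers":-1,"x":0.034,"y":-0.023},{"fingers":-1,"x":0.034,"y":-0.023},{"fingers":-1,"x":0.034,"y":-0.023}])

```text
validation failed for argument at $.ro...
```

Emit:
arm_command(rows=[{"fingers":-1,"x":0,"y":0,"z":0,"ax":0,"ay":0,"az":7.1}])

```text
clock: 0.18
tcp_pos: [0.2418, -0.6298, 0.2496]
orientation: [-3.117, -0.381, 0.0]
contact_force: [-0.7, -0.3, 0.2]
grip_width: 0.0759
gripper_force: 0.0
```

Emit:
arm_command(rows=[{"fingers":-1,"x":0.034,"y":-0.023,"z":0,"ax":0,"ay":0,"az":0},{"fingers":-1,"x":0.034,"y":-0.023,"z":0,"ax":0,"ay":0,"az":0},{"fingers":-1,"x":0.034,"y":-0.023,"z":0,"ax":0,"ay":0,"az":0},{"fingers":-1,"x":0.034,"y":-0.023,"z":0,"ax":0,"ay":0,"az":0},{"fingers":-1,"x":0.034,"y":-0.023,"z":0,"ax":0,"ay":0,"az":0},{"fingers":-1,"x":0.034,"y":-0.023,"z":0,"ax":0,"ay":0,"az":0},{"fingers":-1,"x":0.034,"y":-0.023,"z":0,"ax":0,"ay":0,"az":0},{"fingers":-1,"x":0.034,"y":-0.023,"z":0,"ax":0,"ay":0,"az":0},{"fingers":-1,"x":0.034,"y":-0.023,"z":0,"ax":0,"ay":0,"az":0},{"fingers":-1,"x":0.034,"y":-0.023,"z":0,"ax":0,"ay":0,"az":0}])

```text
clock: 1.02
tcp_pos: [0.5176, -0.3233, 0.2501]
orientation: [-3.118, -0.38, 0.001]
contact_force: [0.0, -0.8, 0.1]
grip_width: 0.0005
gripper_force: 0.0
```

```bash
cat > s.py <<'E'
from bench import r
from h import *
from scipy.spatial.transform import Rotation as R
o=r.get_obs();M=R.from_rotvec(o['orientation']).as_matrix()
print(round(o['clock'],2),"loc mm",(loc(o['tcp_pos'])*1000).round(1),"tool x ang-A",round(np.arctan2(M[1,0],M[0,0])-A,3),"z",M[:,2].round(3),"F",np.round(o['contact_force'],1),"w",round(o['grip_width'],4),"gf",o['gripper_force'])
E
python3 s.py
```

```text
1.02 loc mm [[-159.2 -259.2  250.1]] tool x ang-A 0.001 z [-0.001  0.    -1.   ] F [ 0.  -0.8  0.1] w 0.0005 gf 0.0
```

Emit:
arm_command(rows=[{"fingers":-1,"x":0.0348,"y":-0.0223,"z":0,"ax":0,"ay":0,"az":0},{"fingers":-1,"x":0.0348,"y":-0.0223,"z":0,"ax":0,"ay":0,"az":0},{"fingers":-1,"x":0.0348,"y":-0.0223,"z":0,"ax":0,"ay":0,"az":0},{"fingers":-1,"x":0.0348,"y":-0.0223,"z":0,"ax":0,"ay":0,"az":0},{"fingers":-1,"x":0,"y":0,"z":0.035,"ax":0,"ay":0,"az":0},{"fingers":-1,"x":0,"y":0,"z":0.035,"ax":0,"ay":0,"az":0},{"fingers":-1,"x":0,"y":0,"z":0.035,"ax":0,"ay":0,"az":0},{"fingers":-1,"x":0,"y":0,"z":0.025,"ax":0,"ay":0,"az":0},{"fingers":-1,"x":0,"y":0,"z":0.01,"ax":0,"ay":0,"az":0},{"fingers":-1,"x":0,"y":0,"z":0,"ax":0,"ay":0,"az":0}])

```text
clock: 1.85
tcp_pos: [0.6284, -0.2045, 0.1072]
orientation: [-3.116, -0.381, 0.009]
contact_force: [-0.2, -1.1, 0.3]
grip_width: -0.0003
gripper_force: 0.0
```

```bash
python3 s.py; python3 - <<'E'
from bench import r
import cv2
w=r.grab_frame("wrist")["frame"][:,:,::-1]; s=r.grab_frame("scene")["frame"][120:340,200:400,::-1]
cv2.imwrite("pics/w1.png",cv2.hconcat([cv2.resize(w,(427,320)),cv2.resize(s,(291,320))]))
E
```

```text
1.85 loc mm [[ -23.1 -170.4  107.2]] tool x ang-A 0.001 z [-0.006  0.001 -1.   ] F [-0.2 -1.1  0.3] w -0.0003 gf 0.0
```

View pics/w1.png

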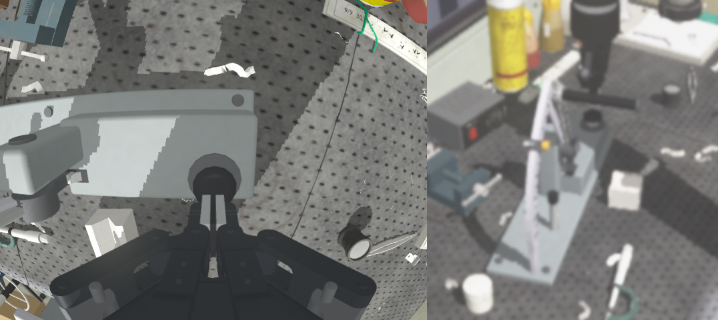

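Closed fingers stand over the black cap (wrist ~(213,180)); arm is still caught upright. Pressing.

Emit:
arm_command(rows=[{"fingers":-1,"x":0.003,"y":0,"z":0.01,"ax":0,"ay":0,"az":0},{"fingers":-1,"x":0,"y":0,"z":0.005,"ax":0,"ay":0,"az":0},{"fingers":-1,"x":0,"y":0,"z":0.004,"ax":0,"ay":0,"az":0},{"fingers":-1,"x":0,"y":0,"z":0.002,"ax":0,"ay":0,"az":0},{"fingers":-1,"x":0,"y":0,"z":0,"ax":0,"ay":0,"az":0}])

```text
clock: 2.37
tcp_pos: [0.6341, -0.2043, 0.0897]
orientation: [3.118, 0.381, 0.003]
contact_force: [1.7, -0.0, 1.6]
grip_width: -0.0
gripper_force: 1.1
```

```bash
python3 s.py; python3 - <<'E'
from bench import r
import cv2
s=r.grab_frame("scene")["frame"][120:340,200:400,::-1]
cv2.imwrite("pics/s2.png",cv2.resize(s,None,fx=2,fy=2))
E
```

```text
2.37 loc mm [[ -17.5 -171.6   89.7]] tool x ang-A 0.001 z [ 0.002 -0.    -1.   ] F [ 1.7 -0.   1.6] w -0.0 gf 1.0948421745933956
```

View pics/s2.png

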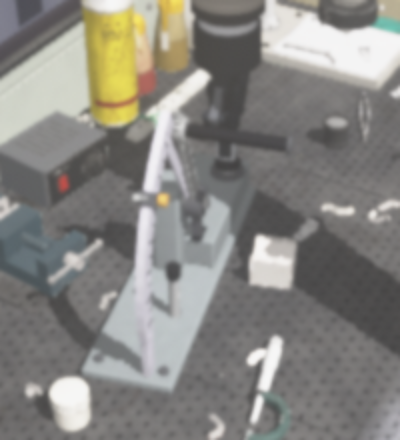

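Arm still up (handle at (235,137)), with only about 1.6 N on the button so far; pressing further.

Emit:
arm_command(rows=[{"fingers":-1,"x":0,"y":0,"z":0.003,"ax":0,"ay":0,"az":0},{"fingers":-1,"x":0,"y":0,"z":0.002,"ax":0,"ay":0,"az":0},{"fingers":-1,"x":0,"y":0,"z":0.001,"ax":0,"ay":0,"az":0},{"fingers":-1,"x":0,"y":0,"z":0,"ax":0,"ay":0,"az":0}])

```text
clock: 2.75
tcp_pos: [0.6342, -0.2043, 0.0853]
orientation: [3.118, 0.38, 0.003]
contact_force: [-2.3, 1.1, 13.2]
grip_width: 0.0003
gripper_force: 6.8
```

```bash
cat > ang.py <<'E'
from bench import r
from h import *
f=r.grab_frame("scene");L=loc(cloud(f).reshape(-1,3))
h=(L[:,0]>-.125)&(L[:,0]<-.058)&(L[:,2]>.06)&(abs(np.hypot(L[:,1]+.04,L[:,2]-.1)-.133)<.015)
q=np.median(L[h],0);print("handle",h.sum(),q,"ang",np.arctan2(q[2]-.105,q[1]+.038))
E
python3 s.py;python3 ang.py
```

```text
2.75 loc mm [[ -17.4 -171.6   85.3]] tool x ang-A 0.001 z [ 0.002 -0.    -1.   ] F [-2.3  1.1 13.2] w 0.0003 gf 6.8363349115111305
handle 265 [-0.09231822  0.07848212  0.16590616] ang 0.48178357037082525
```

Emit:
arm_command(rows=[{"fingers":-1,"x":0,"y":0,"z":-0.02,"ax":0,"ay":0,"az":0},{"fingers":0,"x":0,"y":0,"z":-0.035,"ax":0,"ay":0,"az":0},{"fingers":0,"x":0,"y":0,"z":-0.035,"ax":0,"ay":0,"az":0},{"fingers":0,"x":0,"y":0,"z":-0.035,"ax":0,"ay":0,"az":0},{"fingers":0,"x":0,"y":0,"z":-0.035,"ax":0,"ay":0,"az":0},{"fingers":0,"x":-0.04,"y":0,"z":0,"ax":0,"ay":0,"az":0},{"fingers":0,"x":-0.04,"y":0,"z":0,"ax":0,"ay":0,"az":0},{"fingers":0,"x":0,"y":0,"z":0,"ax":0,"ay":0,"az":0}])

```text
clock: 3.47
tcp_pos: [0.547, -0.2271, 0.242]
orientation: [3.119, 0.371, -0.014]
contact_force: [-0.8, -1.1, -0.6]
grip_width: 0.0426
gripper_force: 0.0
```

```bash
python3 s.py;python3 ang.py
```

```text
3.47 loc mm [[-107.6 -172.9  242. ]] tool x ang-A -0.006 z [-0.009 -0.001 -1.   ] F [-0.8 -1.1 -0.6] w 0.0426 gf 0.0
handle 250 [-0.0920744   0.09282907  0.08930914] ang -0.11936389981428343
```

Emit:
arm_command(rows=[{"fingers":0,"x":0,"y":-0.0374,"z":0,"ax":0,"ay":0,"az":0},{"fingers":0,"x":0,"y":-0.0374,"z":0,"ax":0,"ay":0,"az":0},{"fingers":0,"x":0,"y":-0.0374,"z":0,"ax":0,"ay":0,"az":0},{"fingers":0,"x":0,"y":-0.0374,"z":0,"ax":0,"ay":0,"az":0},{"fingers":0,"x":0,"y":-0.0374,"z":0,"ax":0,"ay":0,"az":0},{"fingers":0,"x":0,"y":-0.0374,"z":0,"ax":0,"ay":0,"az":0},{"fingers":0,"x":0,"y":-0.0374,"z":0,"ax":0,"ay":0,"az":0},{"fingers":0,"x":0,"y":0,"z":0.04,"ax":0,"ay":0,"az":0},{"fingers":0,"x":0,"y":0,"z":0.04,"ax":0,"ay":0,"az":0},{"fingers":0,"x":0,"y":0,"z":0,"ax":0,"ay":0,"az":0}])

```text
clock: 4.35
tcp_pos: [0.4883, 0.031, 0.1572]
orientation: [-3.118, -0.384, 0.018]
contact_force: [-1.5, -0.9, -0.3]
grip_width: 0.0428
gripper_force: 0.0
```

```bash
python3 s.py;python3 ang.py; python3 - <<'E'
from bench import r
import cv2
w=r.grab_frame("wrist")["frame"][:,:,::-1]; s=r.grab_frame("scene")["frame"][120:340,200:400,::-1]
cv2.imwrite("pics/w3.png",cv2.hconcat([cv2.resize(w,(440,330)),cv2.resize(s,(300,330))]))
E
```

```text
4.35 loc mm [[-102.7   91.8  157.2]] tool x ang-A 0.003 z [-0.012 -0.001 -1.   ] F [-1.5 -0.9 -0.3] w 0.0428 gf 0.0
handle 344 [-0.1037862   0.090871    0.09084547] ang -0.1093963601305648
```

View pics/w3.png

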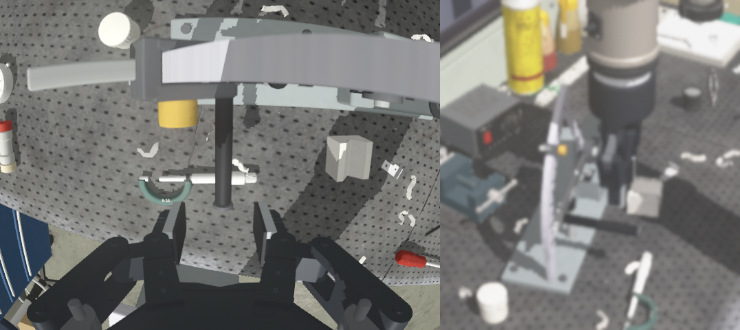

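The handle (223,150-205) lies centred between the open fingers; descending and gripping.

Emit:
arm_command(rows=[{"fingers":0,"x":0.002,"y":0.002,"z":0.03,"ax":0,"ay":0,"az":0},{"fingers":0,"x":0,"y":0,"z":0.025,"ax":0,"ay":0,"az":0},{"fingers":0,"x":0,"y":0,"z":0.015,"ax":0,"ay":0,"az":0},{"fingers":0,"x":0,"y":0,"z":0.002,"ax":0,"ay":0,"az":0},{"fingers":0,"x":0,"y":0,"z":0,"ax":0,"ay":0,"az":0}])

```text
clock: 4.92
tcp_pos: [0.4964, 0.0289, 0.0925]
orientation: [3.119, 0.379, 0.002]
contact_force: [0.9, 0.9, 0.1]
grip_width: 0.0429
gripper_force: 0.0
```

```bash
python3 s.py
```

```text
4.92 loc mm [[-95.4  87.8  92.5]] tool x ang-A -0.0 z [ 0.001  0.    -1.   ] F [0.9 0.9 0.1] w 0.0429 gf 0.0
```

Emit:
arm_command(rows=[{"fingers":-0.5,"x":0,"y":0,"z":0,"ax":0,"ay":0,"az":0},{"fingers":-1,"x":0,"y":0,"z":0,"ax":0,"ay":0,"az":0},{"fingers":-1,"x":0,"y":0,"z":0,"ax":0,"ay":0,"az":0},{"fingers":-1,"x":0,"y":0,"z":0,"ax":0,"ay":0,"az":0},{"fingers":-1,"x":0,"y":0,"z":0,"ax":0,"ay":0,"az":0},{"fingers":-1,"x":0,"y":0,"z":0,"ax":0,"ay":0,"az":0}], grip_force=20)

```text
clock: 5.42
tcp_pos: [0.4966, 0.0292, 0.093]
orientation: [3.118, 0.38, 0.005]
contact_force: [-0.9, -0.7, 7.8]
grip_width: 0.013
gripper_force: 20.9
```

```bash
python3 s.py
```

```text
5.42 loc mm [[-95.   88.1  93. ]] tool x ang-A 0.001 z [ 0.003  0.    -1.   ] F [-0.9 -0.7  7.8] w 0.013 gf 20.872930884361267
```

Emit:
arm_command(rows=[{"fingers":-1,"x":0,"y":-0.0009,"z":-0.013,"ax":0,"ay":0,"az":0},{"fingers":-1,"x":0,"y":0.0004,"z":-0.013,"ax":0,"ay":0,"az":0},{"fingers":-1,"x":0,"y":0.0017,"z":-0.0129,"ax":0,"ay":0,"az":0},{"fingers":-1,"x":0,"y":0.003,"z":-0.0126,"ax":0,"ay":0,"az":0},{"fingers":-1,"x":0,"y":0.0042,"z":-0.0123,"ax":0,"ay":0,"az":0},{"fingers":-1,"x":0,"y":0.0054,"z":-0.0118,"ax":0,"ay":0,"az":0},{"fingers":-1,"x":0,"y":0.0066,"z":-0.0112,"ax":0,"ay":0,"az":0},{"fingers":-1,"x":0,"y":0,"z":0,"ax":0,"ay":0,"az":0},{"fingers":-1,"x":0,"y":0,"z":0,"ax":0,"ay":0,"az":0}])

```text
clock: 6.17
tcp_pos: [0.5007, 0.0119, 0.1799]
orientation: [-3.115, -0.382, -0.005]
contact_force: [-0.8, 7.4, 3.5]
grip_width: 0.0129
gripper_force: 19.7
```

```bash
python3 s.py; python3 - <<'E'
from bench import r
from h import *
W=r.grab_frame("wrist");np.savez("w4.npz",**W); S=r.grab_frame("scene");np.savez("s4.npz",**S)
print(W["K"].round(1).tolist())
cv2.imwrite("pics/w4.png",cv2.hconcat([cv2.resize(W["frame"][:,:,::-1],(400,300)),cv2.resize(S["frame"][180:300,230:390,::-1],(400,300))]))
for n,f in [("s",S)]:
    L=loc(cloud(f).reshape(-1,3));y=L[:,1]+.04;z=L[:,2]-.1;rr=np.hypot(y,z);th=np.arctan2(z,y)
    b=(abs(L[:,0]+.02)<.012)&(rr>.07)&(rr<.158)&(th<1);print(n,"bar",b.sum(),np.percentile(th[b],[10,50,90]) if b.sum() else "")
    t=(abs(L[:,0]+.02)<.015)&(rr>.196)&(rr<.225)&(th<1)&(th>.3);print(" tail",t.sum(),np.percentile(th[t],[10,50,90]))
E
```

```text
6.17 loc mm [[-95.2  70.3 179.9]] tool x ang-A 0.002 z [ 0.003  0.003 -1.   ] F [-0.8  7.4  3.5] w 0.0129 gf 19.742951095104218
[[371.6, 0.0, 319.0], [0.0, 371.6, 239.2], [0.0, 0.0, 1.0]]
s bar 829 [-1.57105106 -0.71307348  0.56957716]
 tail 22 [0.63369044 0.64164589 0.65068589]
```

View pics/w4.png

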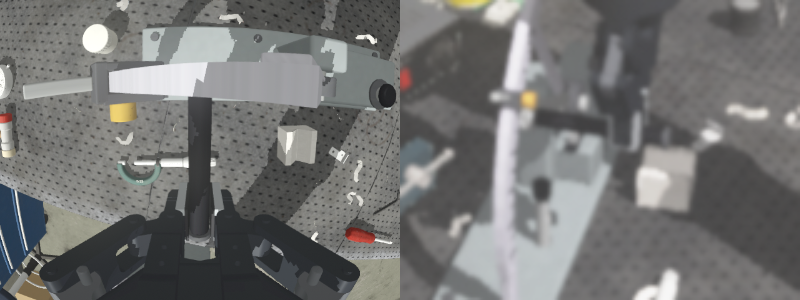

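```bash
cat > fit.py <<'E'
from bench import r
from h import *
from scipy.optimize import least_squares
for n in ["scene","side"]:
    f=r.grab_frame(n)
    L=loc(cloud(f).reshape(-1,3));y=L[:,1]+.04;z=L[:,2]-.1
    rr=np.hypot(y,z);th=np.arctan2(z,y)
    m=(L[:,0]>-.078)&(L[:,0]<-.045)&(abs(rr-.13)<.02)&(th>.3)&(th<.9)
    if m.sum()<8: print(n,m.sum());continue
    g=lambda t:np.hypot(y[m]-.13*np.cos(t[0]),z[m]-.13*np.sin(t[0]))-.007
    s=least_squares(g,[.6],loss="soft_l1",f_scale=.002);print(n,m.sum(),"arm",s.x,"rms",np.sqrt(np.mean(s.fun**2)),"med",np.median(s.fun))
E
python3 fit.py
```

```text
scene 128 arm [0.54510772] rms 0.0015370818700286848 med -0.0006659303138609445
side 74 arm [0.53696126] rms 0.0017068193450645338 med -9.241652508331678e-05
```

Emit:
arm_command(rows=[{"fingers":-1,"x":0,"y":0.003,"z":-0.0045,"ax":0,"ay":0,"az":0},{"fingers":-1,"x":0,"y":0.003,"z":-0.0045,"ax":0,"ay":0,"az":0},{"fingers":-1,"x":0,"y":0,"z":0,"ax":0,"ay":0,"az":0},{"fingers":-1,"x":0,"y":0,"z":0,"ax":0,"ay":0,"az":0},{"fingers":-1,"x":0,"y":0,"z":0,"ax":0,"ay":0,"az":0},{"fingers":-1,"x":0,"y":0,"z":0,"ax":0,"ay":0,"az":0}])

```text
clock: 6.87
tcp_pos: [0.502, 0.0068, 0.1885]
orientation: [-3.115, -0.384, -0.004]
contact_force: [-1.7, 7.7, 3.7]
grip_width: 0.0128
gripper_force: 19.8
```

```bash
python3 s.py;python3 fit.py; python3 - <<'E'
from bench import r
from h import *
a=r.grab_frame("scene")["frame"][180:300,240:340,::-1];b=r.grab_frame("side")["frame"][180:300,240:340,::-1]
cv2.imwrite("pics/f5.png",cv2.resize(cv2.hconcat([a,b]),None,fx=4,fy=4,interpolation=cv2.INTER_CUBIC))
E
```

```text
6.87 loc mm [[-95.2  65.  188.5]] tool x ang-A 0.003 z [ 0.002  0.004 -1.   ] F [-1.7  7.7  3.7] w 0.0128 gf 19.75781947374344
scene 129 arm [0.62124473] rms 0.0013936425850280276 med -0.00042850995976578213
side 78 arm [0.6172275] rms 0.0015952881900154886 med -0.0001732326751178819
```

View pics/f5.png

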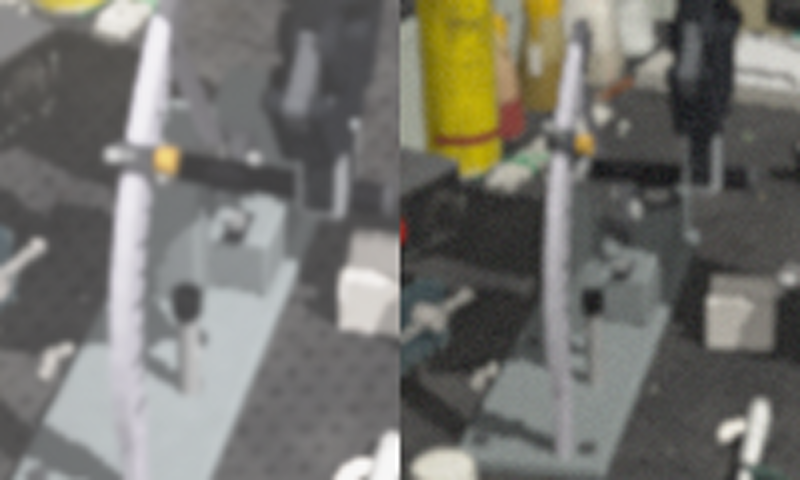

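The handle bar now lines up with the brass screw and pointer (scene ~(165,160), side ~(585,145)). The arm reads about 0.62 to 0.64 rad, against about 0.635 for the pointer.

```bash
python3 -c "
from bench import r
print(r.hand_in())"
```

```text
the job is handed in; nothing more can be done
None
```

I pressed the button, the arm fell onto its rest, and I handed in with the gripper holding it still at about 0.62–0.64 rad; the setting pointer measures about 0.635 rad. The hand-in returned no verdict.

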